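# Find the full tin of pen nibs by its weight

### The arm

A 6-joint arm with a two-finger parallel gripper is mounted at the origin on the work surface. World frame = base frame: x ahead of the robot, y to its left, z up, the work surface at z = 0. Lengths are in m, angles in rad, forces in N, time in s.
With the tool pointing down it reaches from about 0.35 to 0.975 m from the base axis. Payload 7.1 kg.
Tool frame: the origin (TCP) lies at the very end of the fingers, on their centre line; the grasp point (between the pads) lies 19 mm behind it (manip.grip_depth is the z of the grasp point in the tool frame, in m); z points along the fingers, x is the direction in which the jaws open and shut, and the axes are right-handed (so a half turn about z gives the same grasp; the last joint's range is limited). The gripper opens to 88 mm and grips with 3 to 60 N. Pads are 20 mm wide; open, the fingers measure 115 mm over their backs; the gripper's body (75 mm by 178 mm) begins 61 mm behind the grasp point.
Start: joints at [1.254, 0.423, 1.63, -0, 1.089, -0.019], TCP at [0.183, 0.597, 0.223] pointing down, gripper open.
Joint ranges: [-3, 3], [-0.9, 2.11], [0.09, 2.58], [-1.31, 4.45], [0.11, 2.69], [-2.54, 2.54]. Speed limits (rad/s): [2.39, 2.39, 3.01, 3.14, 3.14, 3.14].

### API

Orientations are given as [roll, pitch, yaw] about the fixed x, y, z axes, in that order (R = Rz(yaw) Ry(pitch) Rx(roll)).
In Python, from station import manip, read_camera, workorder, finder gives the robot as it stands. The module is installed in compiled form; this text tells all that it offers.
- The arm moves only by the shell command python3 -m jog 'ROWS' [OPENING] [FORCE]. ROWS is JSON, one flat list of numbers, 4 for each row, row after row: the shift along the tool's x, y, z in units of 50 cm (1.0 is 50 cm), then the turn about the tool's z in units of 90 degrees (1.0 is 90 degrees). In form: [x, y, z, yaw, x, y, z, yaw, ...]. A call has 1 to 8 rows; each row is the pose to reach, as a shift and turn from the pose commanded when the call began, along the tool's axes at that moment; what a row does not reach only later rows make up. A row lasts 1/12 s, in which the tool goes at most 41.7 mm and 7.16 degrees, less where a joint would pass 70% of its speed; a pose out of reach is approached as far as the arm can. A call with a number of a shift or a turn outside -1 to 1 is refused whole. A call with a gripper value outside its range is refused whole. OPENING is the opening, from 0 (shut) to 1 (fully open), set as the call begins (- or left out, the last holds). The fingers move at their own pace and stop on an object; FORCE is the grip in N (left out, the last holds). Time passes only in rows, so rows that repeat a pose let the fingers close. It gives the time, the measured TCP pose, the force and the opening at its end, in the units of the state.
- manip.get_state(): the state, without advancing time (a new reading comes with each control period).
- read_camera(name): name is "scene" or "top" or "wrist"; returns a dict with "frame" (384x512x3 uint8, red, green, blue), "mtx" (3x3 intrinsics, pixels), "xyz" and "attitude" of the camera in the world; the wrist camera has in their place "tool_from_camera" (4x4, takes a point from camera to tool coordinates, whose origin is the TCP and whose axes are the tool frame's). Camera axes: x right, y down, z forward; pixel columns grow to the right and rows downward; lengths in m; the calibration is good to about 2 mm. A picture is of the moment at which its call begins: read the wrist's pose just before it. There is no depth.
- workorder.job_done(): hands the job in, once; it reports no verdict.
Trained networks look in the newest picture that a camera, given by its name, has taken for a name from the list of things; names that differ only in an ending like _2 or _b are one class to them, and where a whole thing is asked for, a point or a joint stands for the part that bears it (a point fixed in the world has none). Each returns a list of dicts, best first, with "conf" (0 to 1); they miss things now and then, are a little off and sometimes report something else, mostly with a low value. They report only what shows in the picture. A call takes as long as a camera call. They do not tell look-alikes from the thing itself.
- finder.search_frame(camera, query): "location" ([x, y, z] in m, in world coordinates, good to about 4 mm: the middle of the surface that is visible of it).
- finder.silhouettes(camera, query): "pixels" (384x512 bool, what is visible of it).
- finder.landmark_of(camera, query): "location" ([x, y, z] in m, in world coordinates, good to about 4 mm: a listed point, or the origin of a listed thing).
The state is a dict: "clock": time; "q": joint angles; "qd": joint speeds; "joint_torque": joint torques, N m; "position": TCP position; "ee_rot": TCP orientation; "force": force on the tool from outside, world axes, zero at the start; "ft_torque": the same for the moment, N m; "width": finger opening in m.
Only numpy, scipy, OpenCV 4.12 (cv2) and the standard library are available. Lean on these libraries where they do the work, as an engineer would, in place of code of your own. Each camera call takes 0.05 s, during which the arm holds its last target.

### The job

One of the three identical closed nib tins in the desk tray is still full and much heavier than the others. Heft them one at a time, from the robot's left to its right, lifting each a few centimetres clear of the tray and setting it gently back in its own compartment; then hold the heaviest up, upright and still, at least 12 cm above the desk, and finish while holding it (the last tin, if it is the heaviest, may just stay in the hand). Leave the other things alone.

Things in the scene. Friction and masses are not known exactly. Their poses are not given: they have to be found in the camera images.
- tray: light plywood desk tray, fixed to the desk on non-slip feet; 116 (its x) x 336 (its y) x 22 high; floor 5 thick, outer walls 5 thick and 22 high, two dividers 5 thick and 19 high; three compartments each about 106 x 104 inside, side by side along the tray's y. Origin: centre of its underside, on the desk (z = 0). Turned up to 0.3 rad either way from lying across in front of the robot.
- tray_left (a point): centre of the floor of the tray's compartment on the robot's left (+y end), 5 above the desk; y = +109 in the tray's frame, x = 0
- tray_middle (a point): centre of the floor of the tray's compartment in the middle, 5 above the desk; y = +0 in the tray's frame, x = 0
- tray_right (a point): centre of the floor of the tray's compartment on the robot's right (-y end), 5 above the desk; y = -109 in the tray's frame, x = 0
- tin_left: closed pen-nib tin on the robot's left (+y end) at the start: plain metal, 58 dia x 80 high, flush fixed lid; the three look the same. Upright, within 9 of its compartment's centre. Origin: centre of its underside, 5 above the desk; z up. Best gripped 45 to 80 above its base. Hidden mass: full 0.43 to 0.54 kg, the two part-used 0.14 to 0.24 kg; contents hardly shift. Which is full changes.
- tin_middle: closed pen-nib tin in the middle at the start: plain metal, 58 dia x 80 high, flush fixed lid; the three look the same. Upright, within 9 of its compartment's centre. Origin: centre of its underside, 5 above the desk; z up. Best gripped 45 to 80 above its base. Hidden mass: full 0.43 to 0.54 kg, the two part-used 0.14 to 0.24 kg; contents hardly shift. Which is full changes.
- tin_right: closed pen-nib tin on the robot's right (-y end) at the start: plain metal, 58 dia x 80 high, flush fixed lid; the three look the same. Upright, within 9 of its compartment's centre. Origin: centre of its underside, 5 above the desk; z up. Best gripped 45 to 80 above its base. Hidden mass: full 0.43 to 0.54 kg, the two part-used 0.14 to 0.24 kg; contents hardly shift. Which is full changes.
- ink_bottle: bystander: closed ink bottle, 48 dia x 55 with a grey cap, beyond the tray. Origin: centre of its underside. Not to be disturbed.
- tape_roll: bystander: roll of masking tape lying flat, 90 outer dia x 18, beyond the tray. Origin: centre of its underside. Not to be disturbed.
- eraser: bystander: white eraser in a paper sleeve, 22 x 58 x 13, on the robot's side of the tray. Origin: centre of its underside. Not to be disturbed.
- sketchbook: bystander: closed olive-green sketchbook, 105 x 148 x 12, on the robot's side of the tray. Origin: centre of its underside. Not to be disturbed.
Things that resemble listed ones, but are neither listed nor needed, are in the scene too. Leave any brown or purple look-alike of the tin_left alone.

How it is judged:
By the outcome, as a careful person would: the job done as asked, in the order asked, and still so for the second after the job is handed in, while the arm keeps its last pose, push and grip.
It also fails if it takes over 72 s, if anything falls off the work surface, if the arm or the gripper's body presses on something with over 40 N, if the wrist force passes 120 N, or if a joint passes its speed limit or range.

## Working session

There is one attempt and no reset: what is moved stays moved. The work goes in short steps, Python scripts to look and compute and a shell command to move; the robot and the scene stay as the last step left them, time stands still between calls to the robot, and variables do not carry over. Pictures are saved under pics/ and viewed, and the job is handed in when it is done.

```bash
mkdir -p pics
python3 - <<'E'
from station import manip, read_camera, workorder, finder
import cv2
s=manip.get_state();print(s, manip.grip_depth)
for c in("scene","top"):
    r=read_camera(c);cv2.imwrite(f"pics/{c}0.png",r["frame"][:,:,::-1])
    print(c,r["xyz"])
    for n in("tin_left","tray_left","tray_middle","tray_right","tray","ink_bottle","tape_roll","eraser","sketchbook"):
        try: print(n,[([round(float(v),3) for v in d["location"]],round(d["conf"],2)) for d in finder.landmark_of(c,n)])
        except Exception as e: print(n,e)
print(manip.get_state()["clock"])
E
```

```text
{'clock': 0.0, 'q': array([ 1.25397219e+00,  4.23816624e-01,  1.63065770e+00, -1.93461304e-05,
        1.08860962e+00, -1.89719594e-02]), 'qd': array([ 9.03013466e-04,  2.57204291e-03,  7.05659422e-05, -1.46251101e-05,
       -1.78504435e-03, -2.72961828e-04]), 'joint_torque': array([ 3.24853454e-04, -5.44623148e+01, -2.73671865e+01,  6.42706873e-02,
        2.27062718e-02, -1.25898409e-04]), 'position': array([0.18321242, 0.5969776 , 0.22192951]), 'ee_rot': array([-3.14158149e+00,  1.49135001e-03,  1.27295315e+00]), 'force': array([-0.9400787 ,  0.76474778, -0.57015251]), 'ft_torque': array([ 0.00258568,  0.03650101, -0.02093897]), 'width': 0.08807673884025156} -0.0187
scene [ 0.83387487 -0.3656644   0.76692564]
tin_left [([0.526, 0.146, 0.002], 0.94), ([0.536, 0.275, 0.005], 0.76), ([0.416, 0.266, -0.002], 0.6), ([0.526, 0.15, 0.004], 0.18)]
tray_left [([0.525, 0.148, 0.005], 0.65)]
tray_middle [([0.524, 0.039, 0.006], 0.88)]
tray_right [([0.518, -0.07, 0.008], 0.62)]
tray [([0.523, 0.039, -0.001], 0.91), ([0.364, -0.032, -0.002], 0.74), ([0.632, -0.042, -0.003], 0.37)]
ink_bottle [([0.633, -0.042, 0.001], 0.72)]
tape_roll [([0.519, -0.067, 0.004], 0.74), ([0.682, 0.129, -0.003], 0.57)]
eraser [([0.431, 0.121, -0.002], 0.61)]
sketchbook [([0.365, -0.034, -0.001], 0.57), ([0.526, 0.148, 0.003], 0.41)]
top [0.46315185 0.07592471 0.78563887]
tin_left [([0.416, 0.269, -0.002], 0.79), ([0.534, 0.274, -0.002], 0.78), ([0.521, 0.04, 0.004], 0.61), ([0.526, 0.143, 0.01], 0.6), ([0.429, 0.122, 0.001], 0.6)]
tray_left [([0.522, 0.148, 0.002], 0.6)]
tray_middle [([0.522, 0.041, 0.005], 0.98)]
tray_right [([0.517, -0.07, 0.007], 0.7)]
tray [([0.519, 0.042, -0.001], 0.75), ([0.363, -0.032, 0.007], 0.6)]
ink_bottle [([0.64, -0.043, 0.004], 0.92)]
tape_roll []
eraser [([0.429, 0.121, -0.0], 0.56)]
sketchbook [([0.362, -0.034, 0.005], 0.68), ([0.521, 0.042, 0.004], 0.34)]
1.0
```

View pics/scene0.png

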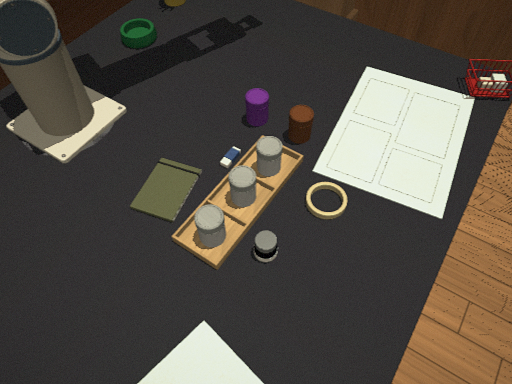

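View pics/top0.png

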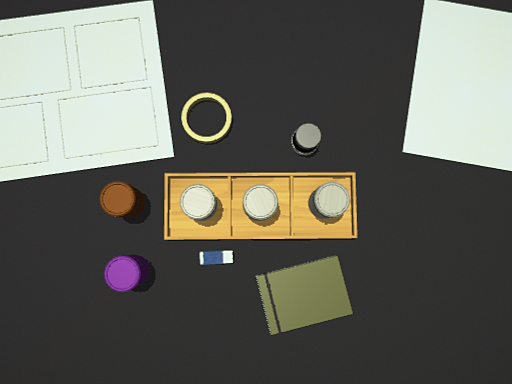

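Run:
```python
from station import manip, read_camera, finder
import numpy as np
for c in("top","scene"):
    r=read_camera(c); print(c,r["mtx"].tolist(),r["attitude"])
    for q in("tin_left","tin_middle","tin_right"):
        for d in finder.landmark_of(c,q): print(q,np.round(d["location"],3),round(d["conf"],2))
    for d in finder.silhouettes(c,"tin_left"):
        p=d["pixels"];v,u=np.nonzero(p);print(round(d["conf"],2),u.min(),u.max(),v.min(),v.max(),p.sum())
```

```text
top [[436.9775092235511, 0.0, 248.05469992873049], [0.0, 436.9775092235511, 200.30187045472272], [0.0, 0.0, 1.0]] [-3.05505127 -0.01490731 -1.59831739]
tin_left [0.526 0.146 0.008] 0.86
tin_left [0.536 0.273 0.003] 0.7
tin_left [ 0.413  0.268 -0.002] 0.66
tin_middle [0.52  0.043 0.004] 0.96
tin_middle [ 0.524 -0.071  0.01 ] 0.29
tin_right [ 0.523 -0.07   0.009] 0.69
0.9 100 143 182 217 1248
0.85 180 217 184 220 1084
0.76 105 150 255 291 1346
scene [[409.9989764123085, 0.0, 257.07241917047264], [0.0, 409.9989764123085, 187.6834390703811], [0.0, 0.0, 1.0]] [-2.53077503  0.01019131  0.57610729]
tin_left [ 0.41   0.262 -0.002] 0.64
tin_left [ 0.522  0.145 -0.001] 0.63
tin_left [0.535 0.276 0.004] 0.62
tin_middle [0.52  0.044 0.005] 0.87
tin_right [ 0.526 -0.073  0.01 ] 0.8
tin_right [0.528 0.148 0.006] 0.52
0.97 288 313 104 144 889
0.88 246 268 88 125 778
0.58 257 282 137 175 895
```

The tins in the tray are grey, with lids at about (199,200), (261,201) and (332,199) in the top view. The brown (119,198) and purple (123,273) look-alikes are outside it. Next I'll refine the lid centres.

```bash
cat > h.py <<'E'
from station import manip, read_camera, workorder, finder
import numpy as np, cv2
from scipy.spatial.transform import Rotation as R
def ray(r,u,v,z):
    K=np.array(r["mtx"]);d=R.from_euler("xyz",r["attitude"]).as_matrix()@np.linalg.inv(K)@[u,v,1]
    c=np.array(r["xyz"]);return c+d*(z-c[2])/d[2]
def st():
    s=manip.get_state();print(round(s["clock"],2),np.round(s["position"],4),np.round(s["ee_rot"],3),"F",np.round(s["force"],2),"T",np.round(s["ft_torque"],3),"w",round(float(s["width"]),4),"tq",np.round(s["joint_torque"],2));return s
E
python3 - <<'E'
from h import *
r=read_camera("top");f=r["frame"]
g=cv2.cvtColor(f[:,:,::-1].copy(),cv2.COLOR_BGR2GRAY)
c=cv2.HoughCircles(cv2.GaussianBlur(g,(3,3),0),cv2.HOUGH_GRADIENT,1,30,param1=120,param2=15,minRadius=14,maxRadius=22)
for u,v,rad in c[0]: print(round(float(u),1),round(float(v),1),rad,np.round(ray(r,u,v,.085),4))
big=cv2.resize(f[160:250,150:370],None,fx=3.5,fy=3.5,interpolation=cv2.INTER_CUBIC)
cv2.imwrite("pics/crop.png",big[:,:,::-1])
# tray corners
for p in((165,174),(355,173),(357,239),(164,240)): print(p,np.round(ray(r,*p,.022),4))
r=read_camera("scene")
for p in((269,146),(243,176),(210,215)): print(p,np.round(ray(r,*p,.085),4))
E
```

```text
206.5 116.5 19.4 [0.6628 0.1279 0.085 ]
116.5 198.5 16.6 [0.5321 0.2746 0.085 ]
260.5 201.5 17.0 [0.5212 0.0438 0.085 ]
196.5 201.5 16.9 [0.5239 0.1467 0.085 ]
123.5 272.5 15.8 [0.4143 0.2637 0.085 ]
332.5 198.5 18.0 [ 0.523  -0.0726  0.085 ]
308.5 138.5 15.5 [ 0.6223 -0.0377  0.085 ]
(165, 174) [0.5793 0.2075 0.022 ]
(355, 173) [ 0.5726 -0.1279  0.022 ]
(357, 239) [ 0.4562 -0.1257  0.022 ]
(164, 240) [0.4638 0.2105 0.022 ]
(269, 146) [0.5293 0.1382 0.085 ]
(243, 176) [0.5273 0.04   0.085 ]
(210, 215) [ 0.5262 -0.0726  0.085 ]
```

View pics/crop.png

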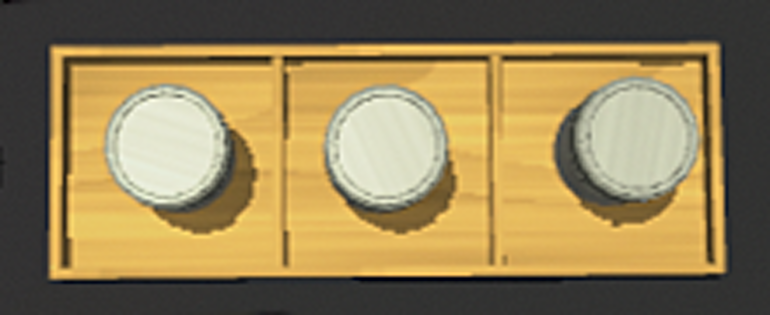

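```bash
cat >> h.py <<'E'
def plan(x,y,z,yaw=0):
    s=manip.get_state();Rm=R.from_euler("xyz",s["ee_rot"]).as_matrix()
    d=Rm.T@(np.array([x,y,z])-s["position"])/.5
    w=(-(yaw-s["ee_rot"][2]));w=(w+np.pi/2)%np.pi-np.pi/2 if False else w
    print("plan",np.round(d,4),round(float(w/(np.pi/2)),4), "rows~",np.linalg.norm(d)*.5/.0417)
E
python3 -c "
from h import *
plan(.523,.145,.14)"
```

```text
plan [-0.6658  0.9149  0.1653] 0.8104 rows~ 13.711534168903235
```

```bash
python3 -m jog '[-0.05,0.067,0,0.08,-0.1,0.134,0.01,0.16,-0.15,0.2,0.02,0.24,-0.2,0.268,0.03,0.32,-0.25,0.335,0.04,0.4,-0.3,0.402,0.05,0.47,-0.34,0.469,0.06,0.55,-0.38,0.52,0.06,0.62]' 1 20
python3 -c "
from h import *
st();plan(.523,.145,.14)"
```

```text
clock: 2.27
position: [0.3774, 0.3373, 0.1921]
ee_rot: [3.141, 0.0, 0.292]
force: [0.5, 0.3, -0.6]
width: 0.0882
2.27 [0.3774 0.3373 0.1921] [3.141 0.    0.292] F [ 0.48  0.3  -0.56] T [-0.05   0.017 -0.003] w 0.0882 tq [ 4.850e+00 -4.292e+01 -2.331e+01  3.000e-02  1.000e-02 -8.100e-01]
plan [0.168  0.4521 0.1045] 0.1861 rows~ 5.9169263934747764
```

```bash
python3 -m jog '[0.03,0.075,0.015,0.05,0.06,0.15,0.03,0.1,0.09,0.226,0.05,0.15,0.115,0.3,0.07,0.186,0.14,0.37,0.085,0.186,0.158,0.42,0.1,0.186,0.168,0.452,0.104,0.186,0.168,0.452,0.104,0.186]'
python3 - <<'E'
from h import *
s=st();r=read_camera("wrist");cv2.imwrite("pics/w1.png",r["frame"][:,:,::-1])
print(np.round(r["tool_from_camera"],3).tolist(), r["mtx"][0])
d=finder.landmark_of("wrist","tin_left");print([(np.round(x["location"],3),round(x["conf"],2)) for x in d])
plan(.523,.145,.048)
E
```

```text
clock: 2.93
position: [0.5246, 0.1458, 0.1401]
ee_rot: [3.141, -0.0, 0.003]
force: [0.1, 1.0, 0.6]
width: 0.0878
2.93 [0.5246 0.1458 0.1401] [ 3.141e+00 -0.000e+00  3.000e-03] F [0.13 1.04 0.6 ] T [-0.09   0.006 -0.016] w 0.0878 tq [-1.240e+00 -4.811e+01 -2.172e+01 -5.000e-02 -1.000e-02 -4.300e-01]
[[1.0, 0.0, -0.0, -0.0], [-0.0, 0.956, 0.292, -0.079], [0.001, -0.292, 0.956, -0.162], [0.0, 0.0, 0.0, 1.0]] [328.78417716   0.         253.69147329]
[(array([ 0.532,  0.275, -0.001]), 0.86), (array([ 0.413,  0.268, -0.   ]), 0.62), (array([0.524, 0.146, 0.007]), 0.6)]
plan [0.     0.006  0.1851] 0.0034 rows~ 2.2210827089526637
```

View pics/w1.png

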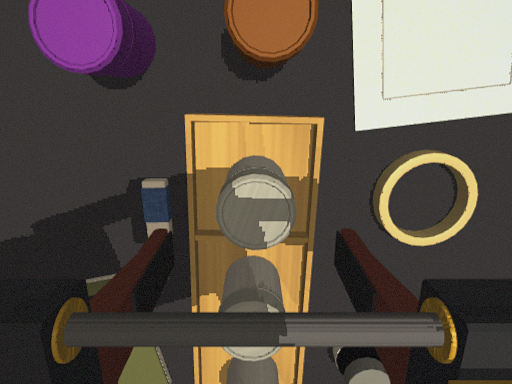

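```bash
cat >> h.py <<'E'
def wray(u,v,z,r=None,s=None):
    s=s or manip.get_state();r=r or read_camera("wrist")
    T=np.array(r["tool_from_camera"]);Rm=R.from_euler("xyz",s["ee_rot"]).as_matrix()
    d=Rm@T[:3,:3]@np.linalg.inv(np.array(r["mtx"]))@[u,v,1];c=Rm@T[:3,3]+s["position"]
    return c+d*(z-c[2])/d[2]
E
python3 -c "
from h import *
print(wray(256,213,.085))"
```

```text
[0.52436459 0.14557268 0.085     ]
```

The wrist picture shows the grey lid centred between the fingers at (256,213), which gives (0.524, 0.146). That agrees with the top view, so I'll descend and grip.

```bash
python3 -m jog '[0,0,0.04,0,0,0,0.09,0,0,0,0.13,0,0,0,0.16,0,0,0,0.184,0,0,0,0.184,0]' 1 20
python3 -c "
from h import *
st()"
python3 -m jog '[0,0,0,0,0,0,0,0,0,0,0,0,0,0,0,0,0,0,0,0,0,0,0,0]' 0.5 20
python3 -c "
from h import *
st()"
```

```text
clock: 3.58
position: [0.5211, 0.149, 0.0469]
ee_rot: [3.141, 0.003, 0.009]
force: [0.2, 0.5, 0.6]
width: 0.0875
3.58 [0.5211 0.149  0.0469] [3.141e+00 3.000e-03 9.000e-03] F [0.2  0.54 0.6 ] T [ 0.006  0.028 -0.045] w 0.0875 tq [-4.000e-02 -5.185e+01 -1.703e+01  5.000e-02 -4.200e-01  1.000e-02]
clock: 4.08
position: [0.5242, 0.1486, 0.0496]
ee_rot: [-3.141, -0.003, 0.007]
force: [1.4, 0.0, 4.9]
width: 0.058
4.08 [0.5242 0.1486 0.0496] [-3.141e+00 -3.000e-03  7.000e-03] F [1.38 0.02 4.9 ] T [ 0.015 -0.06   0.009] w 0.058 tq [ 1.200e-01 -4.946e+01 -1.467e+01  6.000e-02  3.300e-01  1.000e-02]
```

```bash
python3 -m jog '[0,0,0,0,0,0,0,0,0,0,0,0,0,0,-0.01,0,0,0,-0.03,0,0,0,-0.05,0,0,0,-0.07,0,0,0,-0.09,0]' 0.5 30
python3 -m jog '[0,0,-0.015,0,0,0,-0.03,0,0,0,-0.04,0,0,0,-0.04,0,0,0,-0.04,0,0,0,-0.04,0,0,0,-0.04,0]'
python3 -c "
from h import *
st()"
for i in 1 2; do python3 -m jog '[0,0,0,0,0,0,0,0,0,0,0,0]'; done
python3 - <<'E'
from h import *
st()
for i in range(8):
    r=read_camera("wrist");s=manip.get_state();print(np.round(s["force"],2))
cv2.imwrite("pics/w2.png",r["frame"][:,:,::-1])
s=st()
E
```

```text
clock: 4.75
position: [0.5229, 0.1483, 0.0949]
ee_rot: [-3.142, -0.0, 0.007]
force: [-0.8, -1.0, -1.1]
width: 0.0577
clock: 5.33
position: [0.5226, 0.1483, 0.1132]
ee_rot: [3.141, 0.001, 0.007]
force: [0.5, 0.2, -1.9]
width: 0.0576
5.33 [0.5226 0.1483 0.1132] [3.141e+00 1.000e-03 7.000e-03] F [ 0.52  0.2  -1.93] T [-0.112  0.109  0.014] w 0.0576 tq [ 0.000e+00 -5.108e+01 -2.109e+01  5.000e-02 -0.000e+00  0.000e+00]
clock: 5.58
position: [0.5229, 0.1483, 0.1134]
ee_rot: [3.141, 0.001, 0.007]
force: [0.1, 0.0, -1.4]
width: 0.0579
clock: 5.83
position: [0.523, 0.1483, 0.1136]
ee_rot: [3.142, 0.0, 0.007]
force: [-0.0, 0.2, -1.7]
width: 0.0574
5.83 [0.523  0.1483 0.1136] [3.142 0.    0.007] F [-0.03  0.24 -1.68] T [-0.083  0.029  0.006] w 0.0574 tq [ 0.000e+00 -5.074e+01 -2.102e+01  5.000e-02 -0.000e+00  0.000e+00]
[ 0.55  0.61 -1.62]
[-0.22  0.19 -1.18]
[-0.01  0.   -2.18]
[ 0.3   0.11 -1.91]
[-0.44  0.29 -2.37]
[ 0.42 -0.22 -2.47]
[ 0.62  0.44 -2.18]
[-0.09  0.37 -1.17]
6.23 [0.523  0.1483 0.1137] [ 3.142 -0.     0.007] F [-0.09  0.37 -1.17] T [-0.072  0.113 -0.005] w 0.0573 tq [ 0.000e+00 -5.077e+01 -2.103e+01  5.000e-02 -0.000e+00  0.000e+00]
```

View pics/w2.png

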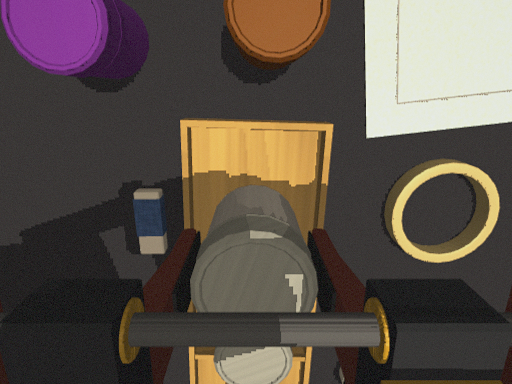

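The left tin is lifted clear with its lid at (255,275). Force is about -1.9 N, so roughly 0.19 kg and light. I'll set it back gently.

```bash
python3 -m jog '[0,0,0.015,0,0,0,0.04,0,0,0,0.065,0,0,0,0.085,0,0,0,0.1,0,0,0,0.11,0,0,0,0.116,0,0,0,0.12,0]'
python3 -m jog '[0,0,0.002,0,0,0,0.004,0,0,0,0.006,0,0,0,0.008,0,0,0,0.009,0,0,0,0.009,0,0,0,0.009,0]'
python3 -c "
from h import *
st()"
```

```text
clock: 6.9
position: [0.523, 0.1483, 0.0533]
ee_rot: [3.142, 0.0, 0.007]
force: [-0.4, 0.4, -0.8]
width: 0.0578
clock: 7.48
position: [0.5232, 0.1484, 0.0496]
ee_rot: [-3.141, -0.0, 0.007]
force: [-0.9, -0.9, 4.3]
width: 0.0577
7.48 [0.5232 0.1484 0.0496] [-3.141 -0.     0.007] F [-0.93 -0.95  4.25] T [-0.137  0.315 -0.05 ] w 0.0577 tq [ 5.000e-02 -5.075e+01 -1.672e+01  5.000e-02 -3.900e-01  0.000e+00]
```

```bash
python3 -m jog '[0,0,0,0,0,0,0,0,0,0,0,0,0,0,0,0,0,0,0,0,0,0,0,0]' 1 20
python3 -m jog '[0,0,-0.03,0,0,0,-0.07,0,0,0,-0.11,0,0,0,-0.15,0,0,0,-0.18,0,0,0,-0.18,0]' 1 20
python3 - <<'E'
from h import *
s=st();r=read_camera("wrist");cv2.imwrite("pics/w3.png",r["frame"][:,:,::-1])
for c in ("wrist","top"):
  for q in("tin_left","tin_middle"):
    print(c,q,[(np.round(x["location"],3),round(x["conf"],2)) for x in finder.landmark_of(c,q)])
plan(.5215,.043,.14)
E
```

```text
clock: 7.98
position: [0.523, 0.1483, 0.0491]
ee_rot: [3.142, 0.0, 0.007]
force: [-0.4, 0.0, -0.2]
width: 0.088
clock: 8.48
position: [0.5249, 0.1489, 0.142]
ee_rot: [-3.14, -0.005, 0.007]
force: [-0.1, 0.0, -0.6]
width: 0.0877
8.48 [0.5249 0.1489 0.142 ] [-3.14  -0.005  0.007] F [-0.08  0.04 -0.63] T [-0.016  0.027  0.035] w 0.0877 tq [ 1.000e-02 -4.879e+01 -2.117e+01  5.000e-02  5.800e-01 -0.000e+00]
wrist tin_left [(array([ 0.412,  0.266, -0.   ]), 0.96), (array([0.517, 0.143, 0.004]), 0.86), (array([ 0.531,  0.271, -0.002]), 0.69)]
wrist tin_middle [(array([0.518, 0.043, 0.009]), 0.61)]
top tin_left [(array([0.529, 0.142, 0.007]), 0.7), (array([ 0.536,  0.273, -0.002]), 0.66), (array([ 0.524, -0.071,  0.009]), 0.31)]
top tin_middle [(array([0.519, 0.041, 0.007]), 0.81)]
plan [-0.0029  0.2102 -0.004 ] 0.0044 rows~ 2.521384438561665
```

View pics/w3.png

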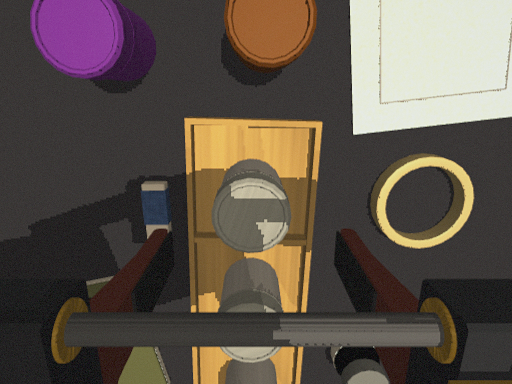

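The left tin is back upright in its own compartment, lid at (252,214). Next is the middle tin.

```bash
python3 -m jog '[0,0.04,0,0,0,0.1,0,0,0,0.15,0,0,0,0.19,0,0,-0.003,0.21,0,0,-0.003,0.21,0,0,-0.003,0.21,0,0]' 1 20
python3 - <<'E'
from h import *
s=st();r=read_camera("wrist");cv2.imwrite("pics/w4.png",r["frame"][:,:,::-1])
for q in("tin_middle",):
    print(q,[(np.round(x["location"],3),round(x["conf"],2)) for x in finder.landmark_of("wrist",q)])
print(wray(256,213,.085,r,s),wray(250,213,.085,r,s),wray(256,210,.085,r,s))
plan(.5215,.043,.048)
E
```

```text
clock: 9.32
position: [0.5219, 0.0433, 0.1386]
ee_rot: [-3.141, 0.001, 0.006]
force: [-0.5, 0.4, 0.2]
width: 0.0879
9.32 [0.5219 0.0433 0.1386] [-3.141e+00  1.000e-03  6.000e-03] F [-0.52  0.38  0.22] T [-0.075  0.122  0.008] w 0.0879 tq [-1.000e+00 -4.673e+01 -2.111e+01 -1.000e-02  3.000e-02 -7.000e-02]
tin_middle [(array([0.522, 0.043, 0.01 ]), 0.71)]
[0.52322053 0.04165558 0.085     ] [0.5190202  0.04162854 0.085     ] [0.52320293 0.04388651 0.085     ]
plan [-0.0013  0.0024  0.1818] 0.0047 rows~ 2.179671297740953
```

View pics/w4.png

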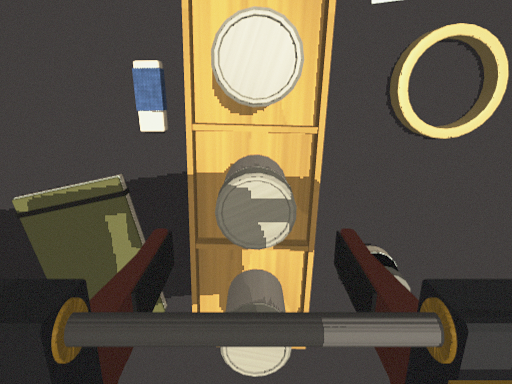

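The middle lid is centred at (256,211), about (0.523, 0.043). I'll descend, grip and lift.

```bash
python3 -m jog '[0,0,0.04,0,0,0,0.09,0,0,0,0.13,0,0,0,0.16,0,0,0,0.18,0,0,0,0.18,0]' 1 20
python3 -m jog '[0,0,0,0,0,0,0,0,0,0,0,0,0,0,0,0,0,0,0,0,0,0,0,0,0,0,0,0,0,0,0,0]' 0.5 30
python3 -m jog '[0,0,0,0,0,0,0,0,0,0,-0.01,0,0,0,-0.03,0,0,0,-0.05,0,0,0,-0.07,0,0,0,-0.09,0,0,0,-0.105,0]' 0.5 30
python3 -m jog '[0,0,-0.015,0,0,0,-0.025,0,0,0,-0.025,0,0,0,-0.025,0,0,0,-0.025,0,0,0,-0.025,0,0,0,-0.025,0]'
python3 - <<'E'
from h import *
F=[]
for i in range(10):
    r=read_camera("wrist");s=manip.get_state();F.append(s["force"])
print(np.mean(F,0),np.std(F,0))
cv2.imwrite("pics/w5.png",r["frame"][:,:,::-1])
s=st()
E
```

```text
clock: 9.92
position: [0.521, 0.0442, 0.0473]
ee_rot: [3.141, 0.003, 0.008]
force: [-0.2, -0.3, 0.6]
width: 0.088
clock: 10.58
position: [0.5229, 0.0434, 0.0499]
ee_rot: [-3.141, -0.001, 0.007]
force: [0.1, 0.6, 6.3]
width: 0.0581
clock: 11.25
position: [0.5227, 0.0433, 0.1033]
ee_rot: [-3.142, -0.001, 0.007]
force: [0.9, -0.4, -1.7]
width: 0.0579
clock: 11.83
position: [0.5219, 0.0433, 0.1137]
ee_rot: [3.142, 0.001, 0.007]
force: [-0.5, -0.0, -1.0]
width: 0.0573
[ 0.27504919  0.28592791 -1.62633452] [0.37808077 0.37739062 0.53649765]
12.33 [0.5223 0.0433 0.1142] [-3.142 -0.     0.007] F [ 0.27 -0.11 -2.28] T [-0.044  0.067 -0.016] w 0.0577 tq [ 0.000e+00 -4.856e+01 -2.038e+01  5.000e-02  1.000e-02 -0.000e+00]
```

View pics/w5.png

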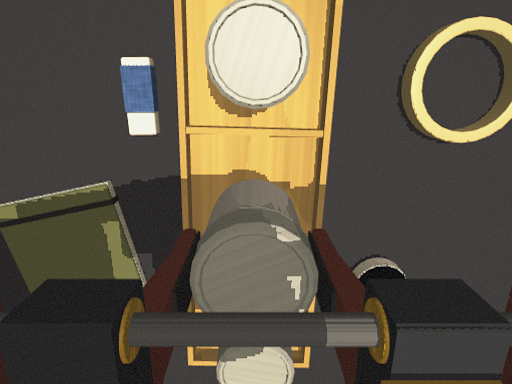

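The middle tin is lifted, lid at (254,275). It reads about -1.6 N, so roughly 0.17 kg, light too. I'll set it back.

```bash
python3 -m jog '[0,0,0.015,0,0,0,0.04,0,0,0,0.065,0,0,0,0.085,0,0,0,0.1,0,0,0,0.11,0,0,0,0.116,0,0,0,0.12,0]'
python3 -m jog '[0,0,0.002,0,0,0,0.004,0,0,0,0.006,0,0,0,0.008,0,0,0,0.009,0,0,0,0.009,0,0,0,0.009,0]'
python3 -m jog '[0,0,0,0,0,0,0,0,0,0,0,0,0,0,0,0,0,0,0,0,0,0,0,0]' 1 20
python3 -m jog '[0,0,-0.03,0,0,0,-0.07,0,0,0,-0.11,0,0,0,-0.15,0,0,0,-0.18,0,0,0,-0.18,0]' 1 20
python3 - <<'E'
from h import *
s=st();r=read_camera("wrist");cv2.imwrite("pics/w6.png",r["frame"][:,:,::-1])
plan(.5225,-.072,.14)
E
```

```text
clock: 13.0
position: [0.5222, 0.0433, 0.0538]
ee_rot: [3.142, 0.0, 0.007]
force: [-0.1, 1.1, -2.4]
width: 0.0576
clock: 13.58
position: [0.5224, 0.0433, 0.0499]
ee_rot: [-3.142, -0.0, 0.007]
force: [-0.6, -0.3, 0.6]
width: 0.0578
clock: 14.08
position: [0.5222, 0.0433, 0.0497]
ee_rot: [3.142, 0.0, 0.007]
force: [0.2, -0.2, -0.0]
width: 0.0872
clock: 14.58
position: [0.5242, 0.0434, 0.1425]
ee_rot: [-3.141, -0.005, 0.007]
force: [-0.5, -0.5, -0.2]
width: 0.0883
14.58 [0.5242 0.0434 0.1425] [-3.141 -0.005  0.007] F [-0.53 -0.48 -0.22] T [-0.084  0.024 -0.033] w 0.0883 tq [ 1.000e-02 -4.691e+01 -2.081e+01  5.000e-02  6.000e-01 -0.000e+00]
plan [-0.0033  0.2308  0.0018] 0.0044 rows~ 2.767821537388917
```

View pics/w6.png

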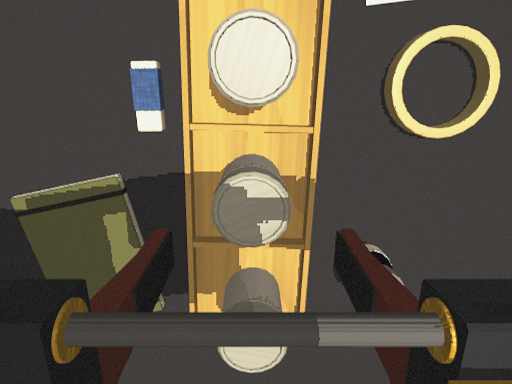

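Both tins are upright in their compartments, with the middle lid at (252,208). Next is the right one.

```bash
python3 -m jog '[0,0.04,0,0,0,0.1,0,0,0,0.16,0,0,0,0.205,0,0,0,0.23,0,0,0,0.23,0,0,0,0.23,0,0]' 1 20
python3 - <<'E'
from h import *
s=st();r=read_camera("wrist");cv2.imwrite("pics/w7.png",r["frame"][:,:,::-1])
print([(np.round(x["location"],3),round(x["conf"],2)) for x in finder.landmark_of("wrist","tin_right")])
print(wray(256,211,.085,r,s))
plan(.5225,-.072,.048)
E
```

```text
clock: 15.22
position: [0.5225, -0.0716, 0.1388]
ee_rot: [-3.141, 0.001, 0.005]
force: [0.7, -0.4, 0.8]
width: 0.0878
15.22 [ 0.5225 -0.0716  0.1388] [-3.141e+00  1.000e-03  5.000e-03] F [ 0.73 -0.43  0.84] T [-0.086  0.091  0.042] w 0.0878 tq [-1.170e+00 -4.703e+01 -2.159e+01 -3.000e-02  0.000e+00 -9.000e-02]
[(array([ 0.527, -0.072,  0.005]), 0.61)]
[ 0.52381632 -0.07186959  0.085     ]
plan [-0.0003  0.0027  0.1823] 0.0047 rows~ 2.1865417644062166
```

View pics/w7.png

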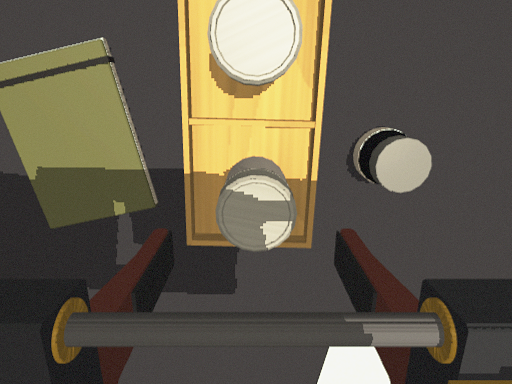

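The right lid is at (256,212), centred. The ink bottle at (395,160) is clear of the fingers.

```bash
python3 -m jog '[0,0,0.04,0,0,0,0.09,0,0,0,0.13,0,0,0,0.16,0,0,0,0.18,0,0,0,0.18,0]' 1 20
python3 -m jog '[0,0,0,0,0,0,0,0,0,0,0,0,0,0,0,0,0,0,0,0,0,0,0,0,0,0,0,0,0,0,0,0]' 0.5 40
python3 -m jog '[0,0,0,0,0,0,0,0,0,0,-0.01,0,0,0,-0.03,0,0,0,-0.05,0,0,0,-0.07,0,0,0,-0.09,0,0,0,-0.105,0]' 0.5 40
python3 -m jog '[0,0,-0.015,0,0,0,-0.025,0,0,0,-0.025,0,0,0,-0.025,0,0,0,-0.025,0,0,0,-0.025,0,0,0,-0.025,0]'
python3 - <<'E'
from h import *
F=[]
for i in range(10):
    r=read_camera("wrist");s=manip.get_state();F.append(s["force"])
print(np.mean(F,0),np.std(F,0))
cv2.imwrite("pics/w8.png",r["frame"][:,:,::-1])
s=st()
E
```

```text
clock: 15.82
position: [0.5217, -0.0704, 0.0478]
ee_rot: [-3.141, 0.003, 0.008]
force: [-1.0, -0.1, -0.1]
width: 0.0877
clock: 16.48
position: [0.5238, -0.0718, 0.0504]
ee_rot: [3.141, -0.002, 0.007]
force: [1.4, 0.6, 6.1]
width: 0.0576
clock: 17.15
position: [0.5234, -0.0717, 0.1037]
ee_rot: [3.141, -0.001, 0.007]
force: [-0.0, -0.9, -4.9]
width: 0.0579
clock: 17.73
position: [0.5227, -0.0716, 0.1142]
ee_rot: [-3.141, 0.001, 0.007]
force: [-0.9, 0.3, -4.7]
width: 0.0576
[-0.19275251  0.0625619  -4.76931334] [0.65054564 0.6436125  0.35520454]
18.23 [ 0.523  -0.0717  0.1147] [-3.142  0.     0.007] F [-0.21  0.84 -5.41] T [-0.106  0.026  0.034] w 0.0576 tq [-0.000e+00 -5.067e+01 -2.146e+01  4.000e-02  3.000e-02 -0.000e+00]
```

View pics/w8.png

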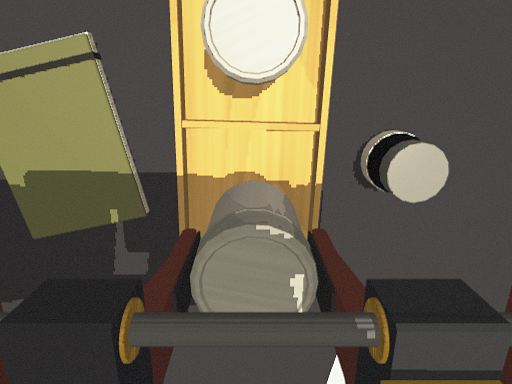

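The right tin reads about -4.8 N, so roughly 0.49 kg: this is the full one. I'll raise it so its underside sits at about 0.17 m.

```bash
python3 -m jog '[0,0,-0.015,0,0,0,-0.04,0,0,0,-0.07,0,0,0,-0.1,0,0,0,-0.13,0,0,0,-0.16,0,0,0,-0.185,0,0,0,-0.2,0]' 0.5 40
python3 -m jog '[0,0,0,0,0,0,0,0,0,0,0,0,0,0,0,0,0,0,0,0,0,0,0,0,0,0,0,0,0,0,0,0]'
python3 -m jog '[0,0,0,0,0,0,0,0,0,0,0,0,0,0,0,0,0,0,0,0,0,0,0,0,0,0,0,0,0,0,0,0]'
python3 - <<'E'
from h import *
s=st()
for c in("scene","top"):
    r=read_camera(c);cv2.imwrite(f"pics/{c}9.png",r["frame"][:,:,::-1])
    for q in("tin_left","tin_middle","tin_right"):
        print(c,q,[(np.round(x["location"],3),round(x["conf"],2)) for x in finder.landmark_of(c,q)])
print(np.round(manip.get_state()["qd"],3))
E
```

```text
clock: 18.9
position: [0.5236, -0.0718, 0.2167]
ee_rot: [3.141, -0.002, 0.007]
force: [0.5, 0.1, -4.7]
width: 0.0578
clock: 19.57
position: [0.523, -0.0716, 0.2144]
ee_rot: [-3.142, 0.001, 0.007]
force: [0.2, -0.3, -4.4]
width: 0.0578
clock: 20.23
position: [0.5231, -0.0716, 0.2147]
ee_rot: [-3.142, -0.0, 0.007]
force: [0.6, -0.6, -5.1]
width: 0.0574
20.23 [ 0.5231 -0.0716  0.2147] [-3.142 -0.     0.007] F [ 0.59 -0.57 -5.1 ] T [-0.097  0.062  0.009] w 0.0574 tq [-0.000e+00 -4.702e+01 -2.728e+01  5.000e-02  3.000e-02  0.000e+00]
scene tin_left [(array([ 0.411,  0.267, -0.002]), 0.95), (array([0.532, 0.276, 0.007]), 0.87), (array([0.519, 0.146, 0.   ]), 0.62), (array([0.523, 0.039, 0.   ]), 0.32)]
scene tin_middle [(array([0.524, 0.043, 0.007]), 0.83)]
scene tin_right [(array([ 0.525, -0.073,  0.173]), 0.95)]
top tin_left [(array([0.525, 0.145, 0.01 ]), 0.86), (array([ 0.415,  0.265, -0.   ]), 0.82), (array([ 0.533,  0.275, -0.003]), 0.63)]
top tin_middle [(array([0.519, 0.044, 0.002]), 0.71)]
top tin_right [(array([ 0.52 , -0.071,  0.17 ]), 0.86)]
[-0.001  0.     0.001 -0.001 -0.001 -0.001]
```

View pics/scene9.png

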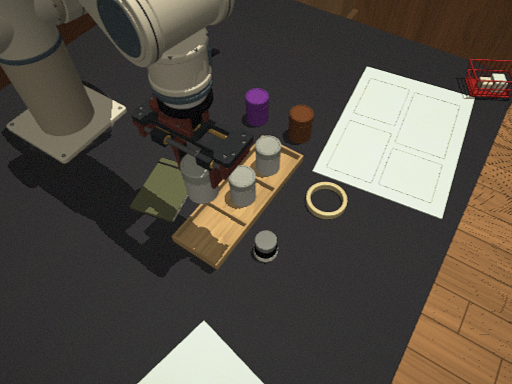

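View pics/top9.png

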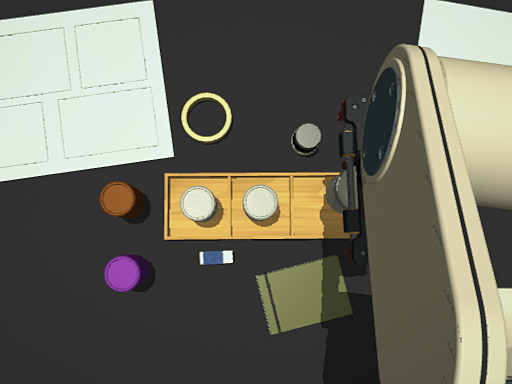

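The right tin is held upright with its underside at about 0.17 m. The other two are in their compartments at (199,203) and (261,202) in the top view, and the bystanders haven't moved.

```bash
python3 -c "
from h import *
print(workorder.job_done());st()"
```

```text
the job is handed in; nothing more can be done
None
the job is handed in; nothing more can be done
```

I hefted the three tins from left to right, and the right one is the full tin. I handed the job in at about 20 s while the arm was holding it up.

| Tin | Force when lifted | Mass |
|---|---|---|
| Left | about -1.9 N | about 0.19 kg |
| Middle | about -1.6 N | about 0.17 kg |
| Right | about -4.8 N | about 0.49 kg |

- **Left and middle tins:** each was lifted about 65 mm, which put its underside roughly 45 mm above the tray rim. Each was then set back with no more than about 4 N showing, and the last pictures show both upright in their own compartments.
- **Right tin:** it is upright and still, with its underside at about 0.17 m by both the arm's position and the cameras. The grip is set to 40 N.
- **Other things:** the tape roll, ink bottle, eraser, sketchbook and the brown and purple look-alikes look unmoved in the last pictures.

No check failed. Single force readings varied by about 0.5 N, far less than the 3 N gap between the full tin and the others. I couldn't read the state again after handing in.

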